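# Unlock the dish reader's eccentric cam and push its slide home

## Robot

A 7-joint arm with a two-finger parallel gripper is mounted at the origin on the work surface. World frame = base frame: x ahead of the robot, y to its left, z up, the work surface at z = 0. Lengths are in m, angles in degrees, forces in N, time in s.
With the tool pointing down it reaches from about 0.425 to 0.875 m from the base axis. Payload 4.7 kg.
Tool frame: the origin (TCP) lies midway between the tips of the shut fingers; the grasp point (between the pads) lies 19 mm behind it; z points along the fingers, x is the direction in which the jaws open and shut, and the axes are right-handed (so a half turn about z gives the same grasp; the last joint's range is limited). The gripper opens to 87 mm and grips with 3 to 60 N. Pads are 19 mm wide; open, the fingers measure 117 mm over their backs; the gripper's body (75 mm by 190 mm) begins 51 mm behind the grasp point.
Start: joints at [73.402, 18.392, -4.016, 83.108, 1.295, 78.541, -3.26], TCP at [0.194, -0.62, 0.223] pointing down, gripper open.
Joint ranges: [-163.93, 163.93], [-17.29, 119.83], [-79.2, 71.16], [3.27, 140.29], [-89.18, 269.18], [5.43, 117.66], [-154.24, 154.24]. Speed limits (degrees/s): [147.25, 147.25, 180, 180, 180, 180, 180].

## Interface

Orientations are given as a 3x3 rotation matrix whose columns are the frame's x, y, z axes.
In Python, from cell import manip gives the robot as it stands. Calls block until the motion is done:
- manip.goto(position, orientation): joint-space move of the TCP to a pose.
- manip.move_straight(position, frame=None, max_speed=0.15, guard=None): straight line of the TCP; frame=None keeps the orientation; max_speed is the mean speed in m/s. With guard (N) it stops when the force on the tool has changed by that much, and returns True; else False.
- manip.move_j(angles): joint-space move.
- manip.grip(opening, force=None): opening from 0.0 (shut) to 1.0 (fully open); force is the grip in N (None keeps the last); returns when the fingers have stopped.
- manip.sleep(seconds).
- manip.ik(position, orientation): joint angles nearest the present ones, or None.
- manip.capture(name): name is "side" or "top" or "wrist"; returns the picture (480x640x3 uint8, red, green, blue); there is no depth.
- manip.calibration(name): a dict with "vfov" (degrees; the focal length in pixels is half the picture's height over the tangent of half this angle, whatever the lens; pixels are square), "cx", "cy" (the principal point, pixels), "distortion" ([k1, k2, p1, p2, k3] as OpenCV has them; the pictures are not rectified), "rvec" (rotation vector, rad) and "tvec" (3), from world to camera coordinates, as OpenCV has them; the wrist camera has in their place "hand_eye" (4x4, takes a point from camera to tool coordinates, whose origin is the TCP and whose axes are the tool frame's). Camera axes: x right, y down, z forward; pixel columns grow to the right and rows downward; lengths in m; the calibration is good to about 2 mm. A picture is of the moment at which its call begins: read the wrist's pose just before it. calibration takes no time and is no camera call.
A pose or a line that the arm cannot do raises manip.IKError and nothing moves.
- manip.sign_off(): hands the job in, once; it reports no verdict.
Readings, each from a call of its own:
- manip.get_clock(): time.
- manip.get_q(): joint angles.
- manip.get_dq(): joint speeds.
- manip.get_joint_torque(): joint torques, N m.
- manip.get_tcp_pos(): TCP position.
- manip.get_tool_rot(): TCP orientation.
- manip.get_wrist_force(): force on the tool from outside, world axes, zero at the start.
- manip.get_wrist_torque(): the same for the moment, N m.
- manip.get_grip_width(): opening from 0.0 (shut) to 1.0 (fully open).
Only numpy, scipy, OpenCV 4.12 (cv2) and the standard library are available. Lean on these libraries where they do the work, as an engineer would, in place of code of your own. Each camera call takes 0.05 s, during which the arm holds its last target.

## Task

On the small dish reader, first push the black knob of the orange eccentric cam round, either way, until the cam's low point faces the blue slide, that is, until the knob stands on the side straight away from the slide. Only then push the slide by its upright rear plate fully home against the two red stops, with the glass dish riding in its seat. Pushing with the fingertips is all it needs: do not lift the dish, and leave the other things on the bench where they stand.

Things in the scene. Friction and masses are not known exactly. Their poses are not given: they have to be found in the camera images.
- fixture: Dish reader, fixed: aluminium base plate 10 mm thick, x -115 to 125, y -65 to 65 mm. Origin on the bench; x is the slide's forward direction, z up. Cam pivot at (67, 0) mm. Two rails, y = +-39 mm, 20 mm high. Two black sensor posts 24 x 14 mm, 46 mm high, at (-4, +-53) mm. Its place and its yaw (up to 0.5 rad either way) vary.
- cam (a joint): Angle of the orange cam, rad, anticlockwise from above. 0: knob and high point face the slide (fixture -x). +pi or -pi: low point faces the slide (knob to fixture +x, by a red mark). Starts in -1.6..1.6; turns past pi either way with no stop or click; stiff (0.25 N m, 6 to 7 N at the knob), stays where left. Away from its low point it blocks the slide; the slide cannot turn it.
- cam_knob (a point): Centre of the top of the cam's black knob: an upright post of 14 mm diameter on the cam plate above its high side, 39 mm from the pivot, from 26 to 70 mm above the bench.
- slide (a joint): Travel of the blue follower slide along the fixture's +x, m: 0 fully back (start), 0.048 fully home, where its rear plate meets the red stops. Friction about 1.5 N; stays where it is left.
- push_face (a point): Centre of the rear face (towards the fixture's -x, the robot's side) of the slide's upright blue push plate: 84 mm wide, 8 mm thick, from 24 to 70 mm above the bench; this point is 47 mm high. With the slide back it lies at x = -93 mm in the fixture. The base plate (10 mm high) goes on for 22 mm behind it.
- nest (a point): Centre of the floor of the dish's square seat on the slide, 20 mm above the bench, 41 mm ahead of the push face; a rim 5 mm high, 54 mm inside, surrounds it.
- dish: Empty round glass dish, 50 mm across, 16 mm high, 50 g, loose in the slide's seat. Origin at the centre of its underside.
- bottle: Bystander: amber bottle with white cap, 52 mm across, 110 mm high, standing on the bench beside the reader. Origin at the centre of its underside.
- cup: Bystander: steel cup, 60 mm across the rim, 75 mm high, on the bench beside the reader. Origin at the centre of its underside.
- tape: Bystander: paper tape roll lying flat, 80 mm across, 24 mm high, on the bench beside the reader. Origin at the centre of its underside.
- pivot (a point): On the cam's vertical pivot axis, level with the cam plate's top face, 26 mm above the bench. The plate is a disc of 34 mm radius, its centre 13 mm off the pivot towards the knob, 14 mm thick. A screw cap, 18 mm across, stands 6 mm above the top face here.
- stops (a point): Midway between the two red end stops (at y = +-39 mm, top 42 mm above the bench), on the plane of their rear faces, x = -37 mm in the fixture. The front face of the slide's push plate meets them when home.
There are look-alikes about, which are no part of the job. Several things have the shape of the dish; the one meant has the colours described above.

How it is judged (in metres and radians):
On the way, in this order (a step that is already met when the one before it is completed fails the run):
1. the cam's low point faces the slide (knob within 20 degrees of straight away) while the slide is still back (less than 20 mm of travel) (x of cam_knob in the frame of fixture above 0.1036 m and value of joint slide below 0.02 m), for 0.2 s.
2. the slide is pushed home (value of joint slide above 0.045 m), for 0.2 s.
At the end, for the whole second after the job is handed in: The cam's knob is within 20 degrees of straight away from the slide, the slide is within 3 mm of fully home, the dish lies flat and at rest in its seat (within 6 mm of its centre), and bottle, cup and tape stand within 20 mm of where they were (x of cam_knob in the frame of fixture above 0.1036 m and value of joint slide above 0.045 m and distance between dish and nest below 0.006 m and angle between dish's own z axis and vertical below 0.1 rad and linear speed of dish below 0.02 m/s and distance of each of bottle, cup, tape from where it was at the start of the episode below 0.02 m and angle between each of bottle, cup's own z axis and vertical below 0.2 rad); the robot touches nothing.
It fails at once if the dish is lifted out of its seat (z of dish in the frame of fixture above 0.03 m).
It fails at once if the slide is forced forward, more than 40 mm, while the cam is far from its low point (over 40 degrees) (value of joint slide above 0.04 m and x of cam_knob in the frame of fixture below 0.0968 m).
It fails at once if a bystander is lifted (height (world z) of any of bottle, cup, tape above 0.02 m).
It fails at once if a bystander is pushed more than 20 mm or tipped (distance of any of bottle, cup, tape from where it was at the start of the episode above 0.02 m or angle between any of bottle, cup's own z axis and vertical above 0.3 rad).
It also fails if it takes over 53 s, if anything falls off the work surface, if the arm or the gripper's body presses on something with over 40 N, if the wrist force passes 120 N, or if a joint passes its speed limit or range.

## Working session

There is one attempt and no reset: what is moved stays moved. The work goes in short steps, each a Python script; the robot and the scene stay as the last script left them, time stands still between calls to the robot, and variables do not carry over. Pictures are saved under pics/ and viewed, and the job is handed in when it is done.

```bash
ls; mkdir -p pics; python3 - <<'E'
from cell import manip
import cv2
print(manip.get_clock())
for n in("side","top"):
    im=manip.capture(n); cv2.imwrite(f"pics/{n}0.png",im[:,:,::-1]); print(n,manip.calibration(n))
print(manip.calibration("wrist")); print(manip.get_clock(),manip.get_tcp_pos())
E
```

```text
pics
0.0
side {'vfov': 50.10874220572908, 'cx': 310.56567909118445, 'cy': 232.86244441806141, 'distortion': array([-0.08296992,  0.        ,  0.        ,  0.        ,  0.        ]), 'rvec': array([ 2.26329045, -0.52282074,  0.24907474]), 'tvec': array([-0.46061924,  0.25708156,  0.6320646 ])}
top {'vfov': 43.81628595716181, 'cx': 305.54347081690554, 'cy': 248.0914753239267, 'distortion': array([0.00420026, 0.        , 0.        , 0.        , 0.        ]), 'rvec': array([ 2.20584406, -1.96367406,  0.22969129]), 'tvec': array([0.00681032, 0.5435727 , 0.85084302])}
{'vfov': 60.20676311929993, 'cx': 323.42405723449485, 'cy': 234.9160682263145, 'distortion': array([-0.09762435,  0.        ,  0.        ,  0.        ,  0.        ]), 'hand_eye': array([[ 9.99999358e-01,  1.06908698e-03,  3.76852628e-04,
         1.88023102e-04],
       [-1.13028603e-03,  9.65654075e-01,  2.59828653e-01,
        -7.00946990e-02],
       [-8.61298473e-05, -2.59828912e-01,  9.65654663e-01,
        -1.61290175e-01],
       [ 0.00000000e+00,  0.00000000e+00,  0.00000000e+00,
         1.00000000e+00]])}
0.1 [ 0.19422414 -0.61977809  0.22156949]
```

View pics/side0.png

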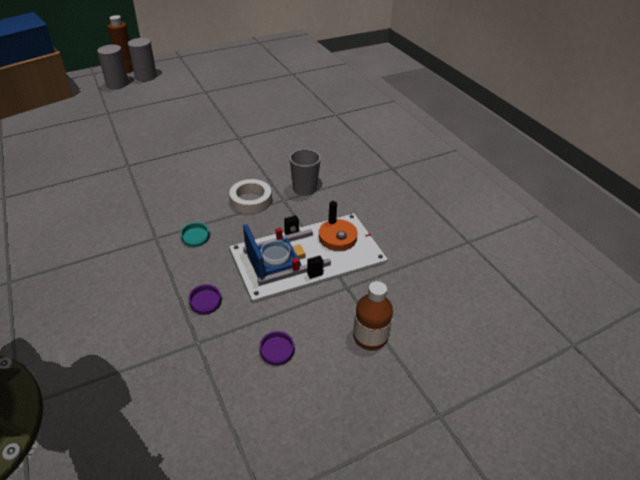

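View pics/top0.png

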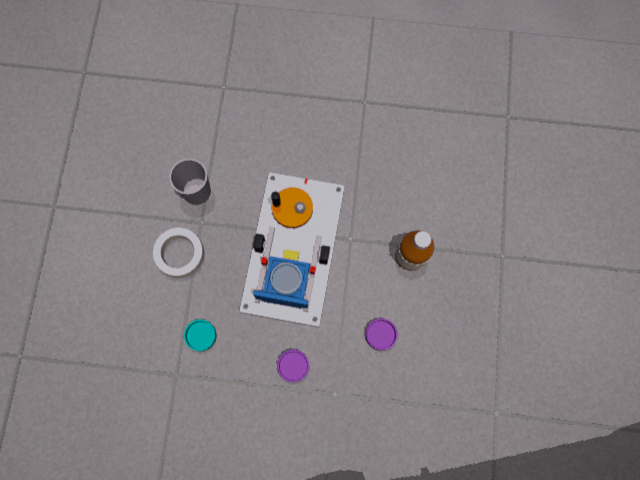

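The side view shows the reader at about (308,255), with the cup (305,172) and tape (250,196) beyond it and the bottle (373,317) nearer. In the top view the glass dish sits in the blue seat at (286,278). The look-alikes are the teal dish (201,335) and the purple ones (293,365) and (381,334). Only the clear one in the blue slide fits. Next I'll measure and confirm it in a crop.

```bash
cat > h.py <<'E'
import numpy as np, cv2
from cell import manip
def cam(n):
    c=manip.calibration(n); f=240/np.tan(np.radians(c["vfov"])/2)
    K=np.array([[f,0,c["cx"]],[0,f,c["cy"]],[0,0,1]])
    if n=="wrist":
        H=c["hand_eye"]; R=manip.get_tool_rot(); p=manip.get_tcp_pos()
        Rwc=np.asarray(R)@H[:3,:3]; o=np.asarray(R)@H[:3,3]+p
    else:
        Rc=cv2.Rodrigues(c["rvec"])[0]; Rwc=Rc.T; o=-Rc.T@c["tvec"]
    return K,c["distortion"],Rwc,o
def plane(C,uv,z):
    K,d,R,o=C
    n=cv2.undistortPoints(np.asarray(uv,float).reshape(-1,1,2),K,d).reshape(-1,2)
    r=np.c_[n,np.ones(len(n))]@R.T
    return o+r*((z-o[2])/r[:,2])[:,None]
def proj(C,P):
    K,d,R,o=C
    return cv2.projectPoints(np.asarray(P,float).reshape(-1,3),cv2.Rodrigues(R.T)[0],-R.T@o,K,d)[0].reshape(-1,2)
E
python3 - <<'E'
from h import *
im=cv2.imread("pics/top0.png"); C=cam("top")
print("cam",C[3])
hsv=cv2.cvtColor(im,cv2.COLOR_BGR2HSV)
sub=np.zeros(im.shape[:2],np.uint8); sub[160:340,225:360]=255
g=((hsv[...,2]>165)&(hsv[...,1]<40)).astype(np.uint8)*255&sub
g=cv2.morphologyEx(g,cv2.MORPH_OPEN,np.ones((3,3)))
cs=max(cv2.findContours(g,0,2)[0],key=cv2.contourArea)
h=cv2.convexHull(cs).reshape(-1,2)
P=plane(C,h,0.010)[:,:2]
r=cv2.minAreaRect((P*1000).astype(np.float32)); print("plate",r); box=cv2.boxPoints(r); print(box)
crop=cv2.resize(im[165:335,215:375],None,fx=3.5,fy=3.5,interpolation=cv2.INTER_CUBIC); cv2.imwrite("pics/crop0.png",crop)
im=cv2.imread("pics/side0.png"); crop=cv2.resize(im[190:305,220:395],None,fx=4.5,fy=4.5,interpolation=cv2.INTER_CUBIC); cv2.imwrite("pics/crop1.png",crop)
E
```

```text
cam [0.32592803 0.04139873 0.95472958]
plate ((552.7047729492188, 92.35529327392578), (128.70111083984375, 239.3902130126953), 86.09979248046875)
[[428.90982   36.295303]
 [667.7456    20.012238]
 [676.49976  148.41528 ]
 [437.66394  164.69835 ]]
```

```bash
ls pics
```

```text
crop0.png
crop1.png
side0.png
top0.png
```

View pics/crop0.png

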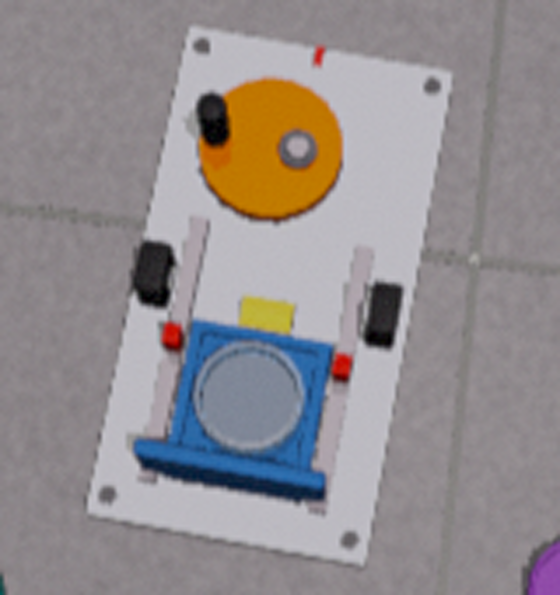

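View pics/crop1.png

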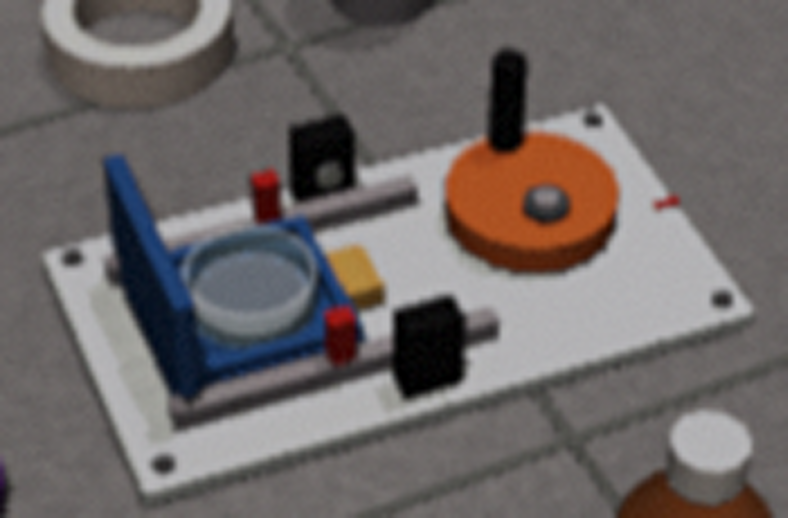

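The crops confirm it: the clear glass dish sits in the blue seat at crop0 (250,395). The red mark at (318,55) is at the fixture's far (+x) end. The knob stands on the fixture's +y side, with its top at about (211,105). The plate measures 239 × 129 mm against the 240 × 130 given. Next come the knob angle, a two-view cross-check and the bystanders.

```bash
cat >> h.py <<'E'
th=np.arctan2(-16.283,238.836); ex=np.array([np.cos(th),np.sin(th)]); ey=np.array([-ex[1],ex[0]])
O=np.array([.5527,.09236])-.005*ex
def W(x,y): return O+x*ex+y*ey
def Fx(p): p=np.asarray(p)[...,:2]-O; return np.c_[p@ex,p@ey]
E
python3 - <<'E'
from h import *
C=cam("top"); S=cam("side")
print("yaw",np.degrees(th),"O",O)
full=lambda u,v:(215+u/3.5,165+v/3.5); sf=lambda u,v:(220+u/4.5,190+v/4.5)
print("knob top",Fx(plane(C,[full(211,105)],.07))*1e3,"side",Fx(plane(S,[sf(508,58)],.07))*1e3, "base top",Fx(plane(C,[full(213,133)],.03))*1e3)
print("cap",Fx(plane(C,[full(298,148)],.032))*1e3,"side",Fx(plane(S,[sf(548,195)],.032))*1e3)
print("disc ctr",Fx(plane(C,[full(271,148)],.026))*1e3)
print("plate top edge ends",Fx(plane(C,[full(136,445),full(324,482)],.07))*1e3)
print("dish",Fx(plane(C,[full(249,396)],.036))*1e3,"side",Fx(plane(S,[sf(250,262)],.036))*1e3)
print("bystanders tape,cup,bottlecap world",plane(C,[(178,252)],.024),plane(C,[(189,177)],.075),plane(C,[(423,240)],.11))
print(np.round(Fx(np.r_[plane(C,[(178,252)],.024),plane(C,[(189,177)],.075),plane(C,[(423,240)],.11)])*1e3))
print(manip.get_tool_rot())
for name,(x,y),a in [("k0",(45,39),0),("k1",(106,20),-90),("s",(-112,0),0)]:
  for s in (0,180):
    A=th+np.radians(a+s); tx=np.array([-np.sin(A),np.cos(A),0]); z=np.array([0,0,-1.]); R=np.c_[tx,np.cross(z,tx),z]
    for h in(.042,.13):
      q=manip.ik(np.r_[W(x/1e3,y/1e3),h],R); print(name,s,h,None if q is None else np.round(q,0))
E
```

```text
yaw -3.900189833006304 O [0.54771158 0.09270009]
knob top [[66.84796156 38.21444747]] side [[68.22166368 38.84579506]] base top [[66.48803211 39.35961025]]
cap [[65.91191241 -0.91483201]] side [[69.23391605  0.28083898]]
disc ctr [[65.46629775 11.85929361]]
plate top edge ends [[-89.16248669  39.91674921]
 [-90.11365228 -42.1494438 ]]
dish [[-53.29276011  -1.18298128]] side [[-49.2088922    3.56783444]]
bystanders tape,cup,bottlecap world [[0.51891345 0.27332722 0.024     ]] [[0.62917068 0.26352014 0.075     ]] [[ 0.56012929 -0.10063792  0.11      ]]
[[ -41.  178.]
 [  70.  176.]
 [  26. -192.]]
[[ 2.99147596e-01 -9.54206646e-01 -6.26187024e-04]
 [-9.54205265e-01 -2.99148231e-01  1.62762052e-03]
 [-1.74040905e-03  1.10612190e-04 -9.99998479e-01]]
k0 0 0.042 [ 30.  35. -58.  99.  33.  65.  48.]
k0 0 0.13 [ 32.  29. -60.  94.  26.  72.  53.]
k0 180 0.042 [  25.   31.  -51.   99.   27.   63. -128.]
k0 180 0.13 [  29.   27.  -56.   94.   23.   71. -126.]
k1 0 0.042 [ 28.  40. -55.  90.  35.  68. -38.]
k1 0 0.13 [ 30.  36. -59.  86.  31.  76. -36.]
k1 180 0.042 [ 34.  48. -68.  90.  46.  74. 135.]
k1 180 0.13 [ 34.  41. -68.  86.  38.  79. 140.]
s 0 0.042 [ 40.  10. -59. 121.  11.  55.  61.]
s 0 0.13 [ 49.  -1. -64. 116.  -1.  65.  72.]
s 180 0.042 [  43.   11.  -63.  121.   12.   55. -120.]
s 180 0.13 [  53.   -1.  -67.  116.   -1.   65. -108.]
```

All checks agree. The knob is at fixture (67, 38.5), so its polar angle is 90° and the cam is at about -1.57. The cap is at (66..69, 0), the push plate top edge at x ≈ -90, and the dish at about (-51, 1). The bystanders are well clear. I'll push the knob clockwise, from +y round to +x, with shut fingers.

```bash
cat >> h.py <<'E'
def Rot(a):
    A=th+np.radians(a); tx=np.array([-np.sin(A),np.cos(A),0]); z=np.array([0,0,-1.]); return np.c_[tx,np.cross(z,tx),z]
def pose(phi,gap,z=.042,half=.0095):
    p=np.radians(phi); r=np.array([np.cos(p),np.sin(p)]); t=np.array([r[1],-r[0]])
    q=np.array([.067,0])+.039*r-(.007+half+gap)*t
    return np.r_[W(*q),z],Rot(phi-90)
E
python3 - <<'E'
from h import *
p,R=pose(90,.010,.2)
manip.grip(0.0)
manip.goto(p,R); print(manip.get_clock(),manip.get_tcp_pos()-p)
p,R=pose(90,.010,.1); manip.move_straight(p)
p,R=pose(90,.010); print(manip.move_straight(p,guard=6,max_speed=.08))
print(manip.get_clock(),manip.get_tcp_pos()-p,manip.get_wrist_force())
im=manip.capture("side"); cv2.imwrite("pics/side1.png",cv2.resize(im[140:320,200:420,::-1],None,fx=3.5,fy=3.3,interpolation=cv2.INTER_CUBIC))
E
```

```text
4.6 [ 0.00037286 -0.00132572 -0.00017614]
False
6.2917 [0.00032125 0.00027696 0.00034318] [0.36182251 0.82211406 0.47082587]
```

View pics/side1.png

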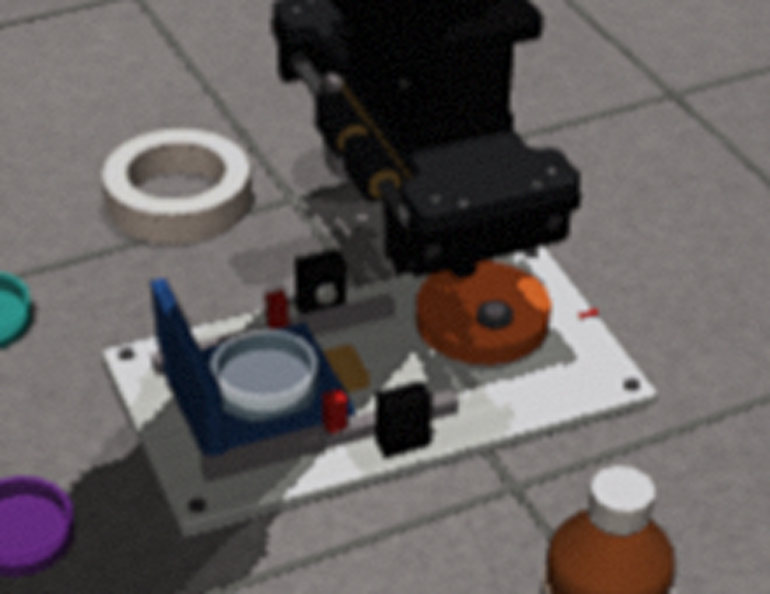

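The gripper is down beside the cam at about (470,230), with nothing disturbed and no force. Now the arc.

```bash
python3 - <<'E'
from h import *
p,R=pose(90,0); manip.move_straight(p,frame=R,max_speed=.05); print(manip.get_wrist_force())
for phi in list(range(80,-1,-10))+[-2]:
    p,R=pose(phi,0); manip.move_straight(p,frame=R,max_speed=.05)
    print(phi,round(manip.get_clock(),2),np.round(manip.get_wrist_force(),1),np.round((manip.get_tcp_pos()-p)*1e3,1))
im=manip.capture("side"); cv2.imwrite("pics/side2.png",cv2.resize(im[140:320,200:420,::-1],None,fx=3.5,fy=3.3,interpolation=cv2.INTER_CUBIC))
E
```

```text
[-0.12076301  0.23775546 -0.49537973]
80 7.02 [-4.8 -0.9  1.4] [-1.6 -0.  -0.5]
70 7.34 [-4.9 -0.2 -0.2] [-1.4  0.6 -0.5]
60 7.67 [-4.5  2.4 -0.3] [-1.1  1.  -0.5]
50 7.99 [-4.1  3.2 -1.6] [-0.7  1.4 -0.4]
40 8.32 [-2.8  4.1 -2.6] [-0.4  1.7 -0.4]
30 8.64 [-1.7  5.  -2.6] [ 0.1  2.  -0.3]
20 8.97 [-1.2  4.3 -3.4] [ 0.5  2.1 -0.1]
10 9.29 [-0.4  4.5 -4. ] [0.9 2.1 0.1]
0 9.62 [ 0.4  5.6 -3.5] [1.3 2.1 0.3]
-2 9.87 [ 2.2  5.6 -3.9] [1.4 2.6 0.3]
```

View pics/side2.png

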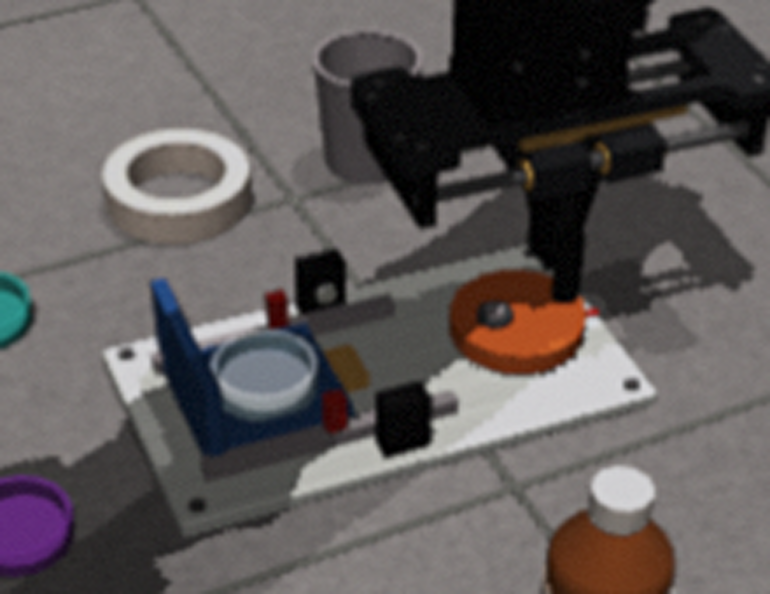

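The knob now stands near the red mark, base at about (565,297). The arm lags about 2.5 mm (≈4°), so I'll push slightly further, back off, lift and measure from the top view.

```bash
python3 - <<'E'
from h import *
p,R=pose(-4,0); manip.move_straight(p,frame=R,max_speed=.03); print(manip.get_wrist_force(),manip.get_tcp_pos()-p, Fx(manip.get_tcp_pos())*1e3)
p,R=pose(-2,.012); manip.move_straight(p,frame=R)
p[2]=.16; manip.move_straight(p)
print(manip.get_clock(),manip.get_wrist_force())
# transit: lift to above behind the slide
p=np.r_[W(-.114,0),.16]; print(manip.ik(p,Rot(0)))
manip.goto(p,Rot(0)); print(manip.get_clock(),manip.get_tcp_pos()-p)
for n in("side","top"):
    cv2.imwrite(f"pics/{n}3.png",manip.capture(n)[:,:,::-1])
im=cv2.imread("pics/side3.png"); cv2.imwrite("pics/side3c.png",cv2.resize(im[140:320,200:420],None,fx=3.5,fy=3.3,interpolation=cv2.INTER_CUBIC))
im=cv2.imread("pics/top3.png"); cv2.imwrite("pics/top3c.png",cv2.resize(im[165:335,215:375],None,fx=3.5,fy=3.5,interpolation=cv2.INTER_CUBIC))
E
```

```text
[ 0.54543901  5.49042048 -4.74013386] [0.00144367 0.0027309  0.00034174] [[108.31055738  16.56207438]]
11.35 [0.17294461 0.18053707 0.21745155]
[ 36.5288839   -3.81586315 -50.46801886 113.96869878  -3.16259901
  68.4920738   73.38363795]
12.9 [3.52468154e-04 3.88297771e-05 6.66076018e-05]
```

View pics/side3c.png

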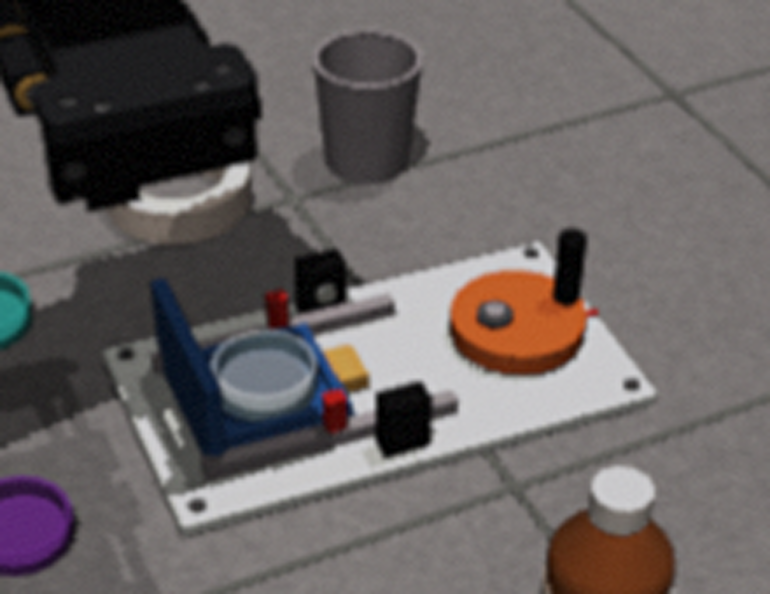

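View pics/top3c.png

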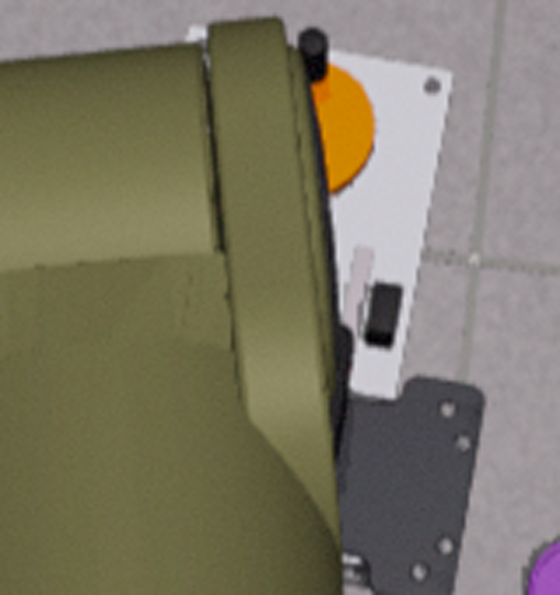

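```bash
python3 - <<'E'
from h import *
C=cam("top"); S=cam("side")
k=np.r_[Fx(plane(C,[(215+313/3.5,165+40/3.5)],.07)),Fx(plane(S,[(200+571/3.5,140+240/3.3)],.07))]
print(k*1e3,np.degrees(np.arctan2(k[:,1],k[:,0]-.067)))
print("push plate top far/near ends side",Fx(plane(S,[(200+163/3.5,140+283/3.3)],.07))*1e3)
E
```

```text
[[105.27247936  -0.81660096]
 [104.65478347  -3.5156438 ]] [-1.22230625 -5.33396503]
push plate top far/near ends side [[-86.04924749  36.5994324 ]]
```

Both views put the knob within 1–5° of straight away (limit 20°), and the slide is still back. Now I'll push the slide.

```bash
python3 - <<'E'
from h import *
print(manip.move_straight(np.r_[W(-.114,0),.042],max_speed=.08,guard=6), manip.get_wrist_force())
print(manip.move_straight(np.r_[W(-.070,0),.042],max_speed=.04,guard=12), manip.get_wrist_force(), Fx(manip.get_tcp_pos())*1e3)
g=manip.move_straight(np.r_[W(-.045,0),.042],max_speed=.025,guard=10)
print(g, manip.get_wrist_force(), Fx(manip.get_tcp_pos())*1e3, manip.get_clock())
manip.sleep(.3); print(manip.get_wrist_force(), Fx(manip.get_tcp_pos())*1e3)
cv2.imwrite("pics/side4.png",manip.capture("side")[:,:,::-1])
im=cv2.imread("pics/side4.png"); cv2.imwrite("pics/side4c.png",cv2.resize(im[140:320,200:420],None,fx=3.5,fy=3.3,interpolation=cv2.INTER_CUBIC))
E
```

```text
False [-0.28005985 -0.85822439 -0.49858147]
False [-1.26684441  0.52400045  0.28624194] [[-69.74286154   0.17430045]]
True [-0.30311569  0.24950311  0.42551297] [[-5.47840882e+01  2.85109033e-02]] 16.5667
[ 0.14505648 -1.15584592  0.09277436] [[-5.59180767e+01 -5.31490972e-02]]
```

View pics/side4c.png

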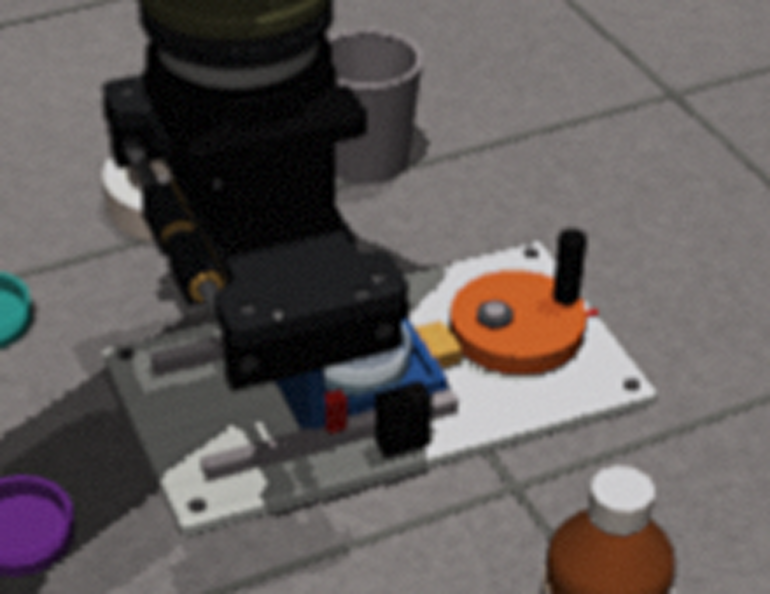

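The force guard stopped the push at TCP x = -54.8, where -54.5 was predicted for home, and the plate is at the red stop (335,408). I'll press once more gently, back off straight, lift away and verify.

```bash
python3 - <<'E'
from h import *
g=manip.move_straight(np.r_[W(-.048,0),.042],max_speed=.015,guard=12)
print(g, manip.get_wrist_force(), Fx(manip.get_tcp_pos())*1e3)
manip.move_straight(np.r_[W(-.085,0),.042],max_speed=.05)
manip.move_straight(np.r_[W(-.085,0),.2],max_speed=.15)
manip.goto(np.r_[.32,-.36,.25],Rot(-60))
print(manip.get_clock(),manip.get_wrist_force())
for n in("side","top"): cv2.imwrite(f"pics/{n}5.png",manip.capture(n)[:,:,::-1])
im=cv2.imread("pics/side5.png"); cv2.imwrite("pics/side5c.png",cv2.resize(im[140:350,200:420],None,fx=3.5,fy=2.8,interpolation=cv2.INTER_CUBIC))
im=cv2.imread("pics/top5.png"); cv2.imwrite("pics/top5c.png",cv2.resize(im[165:335,215:375],None,fx=3.5,fy=3.5,interpolation=cv2.INTER_CUBIC))
E
```

```text
True [ 0.16544257 -0.3393693  -0.52299677] [[-54.94988024  -0.1855698 ]]
21.0 [-0.03616554  0.28445492  0.30343593]
```

View pics/side5c.png

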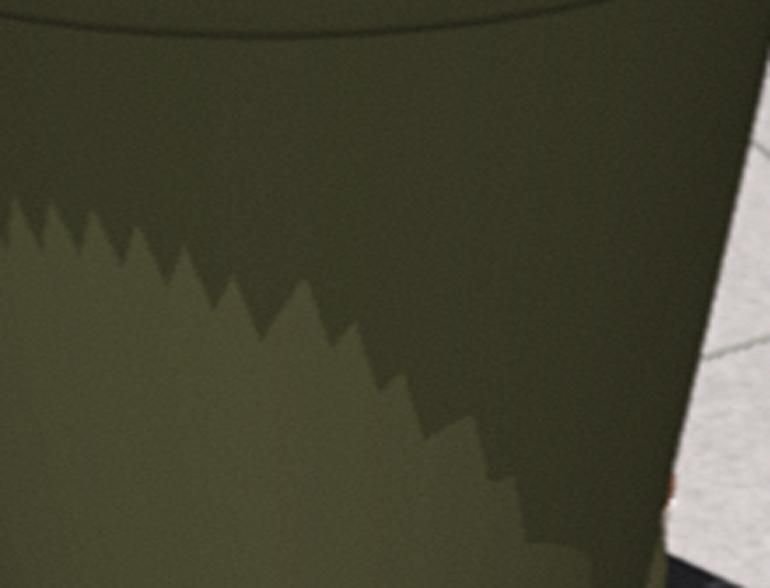

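View pics/top5c.png

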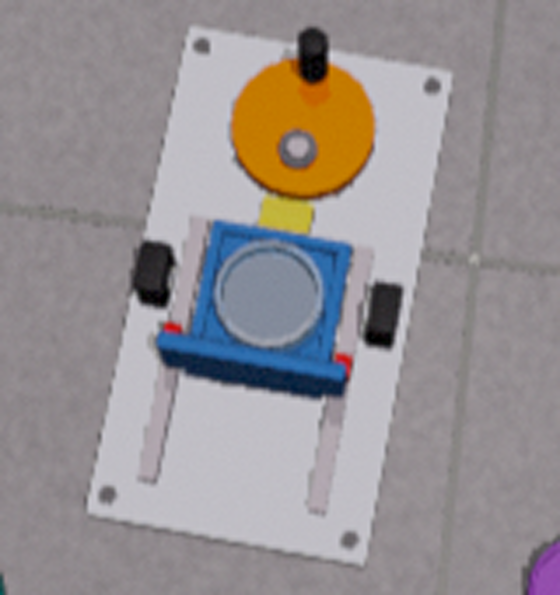

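View pics/top5.png

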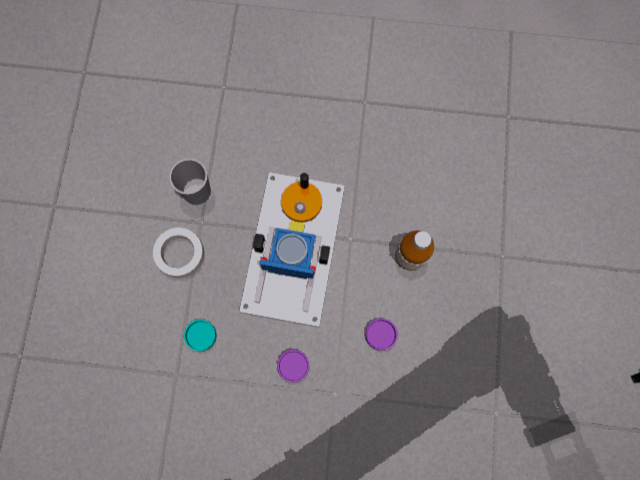

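The arm blocks the side view, but the top view is clear. The push plate is against both red stops (crop (172,330) and (344,362)), the dish is in its seat at (269,295), and the knob is at (313,40). The bystanders look unmoved. A last numeric check:

```bash
python3 - <<'E'
from h import *
C=cam("top"); f=lambda u,v:(215+u/3.5,165+v/3.5)
a=Fx(plane(C,[f(136,445),f(324,482)],.07)); b=Fx(plane(C,[f(158,335),f(349,374)],.07)); print("travel mm",(b-a)*1e3)
k=Fx(plane(C,[f(313,40)],.07)); print("knob",k*1e3)
print("dish move",(Fx(plane(C,[f(269,295)],.036))-Fx(plane(C,[f(249,396)],.036)))*1e3, "vs nest(-4,0)",Fx(plane(C,[f(269,295)],.036))*1e3)
A=cv2.imread("pics/top0.png").astype(int);B=cv2.imread("pics/top5.png").astype(int)
for n,(x0,y0,x1,y1) in dict(tape=(148,224,208,280),cup=(165,155,215,208),bottle=(392,225,440,275)).items(): print(n,"mean abs diff",np.abs(A-B)[y0:y1,x0:x1].mean())
manip.sign_off(); print(manip.get_clock())
E
```

```text
travel mm [[48.96158632  0.43124073]
 [48.09744138 -2.03574644]]
knob [[105.27247936  -0.81660096]]
dish move [[ 4.72357962e+01 -2.54835937e-02]] vs nest(-4,0) [[-6.05696394 -1.20846487]]
tape mean abs diff 3.851884920634921
cup mean abs diff 3.5250314465408805
bottle mean abs diff 3.7511111111111113
the job is handed in; nothing more can be done
the job is handed in; nothing more can be done
```

The cam is at its low point, the slide is home against the red stops with the dish in its seat, and the job has been handed in. The last logged clock reading before handing in was 21 s, against the 53 s limit.

I swept the knob clockwise from the fixture's +y side round to +x with shut fingers. I then pushed the slide by its rear plate until the force guard stopped it, and pressed once more to be sure.

The last checks, from the top camera:

| Check | Measured | Limit or target |
|---|---|---|
| Knob x in the fixture | 105.3 mm (about 1° off straight away) | above 103.6 mm |
| Slide travel | 48–49 mm | above 45 mm |
| Dish centre against the nest | about 2.4 mm off | below 6 mm |

- **Knob:** The side view, taken before the slide push, put it about 5° off straight away, against 1° from the top. Both are within 20°.
- **Slide:** Both guard stops were at tool x of about -54.9 mm, against -54.5 mm predicted for home.
- **Bystanders:** The bottle, cup and tape show no visible change in the top picture.
- **Robot:** It is clear of everything.
- **Not checked:** The arm blocked the final side picture, so the final state rests on the top view alone.

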